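# Level the rework stage under a pressed spirit level

### The arm

A 6-joint arm with a two-finger parallel gripper is mounted at the origin on the work surface. World frame = base frame: x ahead of the robot, y to its left, z up, the work surface at z = 0. Lengths are in m, angles in rad, forces in N, time in s.
With the tool pointing down it reaches from about 0.35 to 0.95 m from the base axis. Payload 17.4 kg.
Tool frame: the origin (TCP) lies at the very end of the fingers, on their centre line; the grasp point (between the pads) lies 19 mm behind it; z points along the fingers, y is the line along which they close (so a half turn about z gives the same grasp; the last joint's range is limited). The gripper opens to 93 mm and grips with 3 to 60 N. Pads are 15 mm wide; open, the fingers measure 128 mm over their backs; the gripper's body (75 mm by 188 mm) begins 65 mm behind the grasp point.
Start: joints at [1.107, 0.116, 1.442, -0, 1.584, -0.038], TCP at [0.279, 0.615, 0.219] pointing down, gripper open.
Joint ranges: [-2.83, 2.83], [-0.83, 2.19], [0.07, 2.5], [-1.14, 4.28], [0.01, 3], [-2.97, 2.97]. Speed limits (rad/s): [1.89, 1.89, 2.22, 3.14, 3.14, 3.14].

### API

Orientations are given as a unit quaternion [x, y, z, w].
In Python, from plant import env gives the robot as it stands. The module is installed in compiled form; this text tells all that it offers. Calls block until the motion is done:
- env.goto(position, orientation): joint-space move of the TCP to a pose.
- env.line_to(position, rot=None, rate=0.15, until_force=None): straight line of the TCP; rot=None keeps the orientation; rate is the mean speed in m/s. With until_force (N) it stops when the force on the tool has changed by that much, and returns True; else False.
- env.movej(angles): joint-space move.
- env.move_gripper(opening): finger opening in m; the grip force is fixed at half the most; returns when the fingers have stopped.
- env.wait(seconds).
- env.ik(position, orientation): joint angles nearest the present ones, or None.
- env.camera(name): name is "scene" or "top"; returns a dict with "img" (384x512x3 uint8, red, green, blue), "fovy" (degrees; the focal length in pixels is half the picture's height over the tangent of half this angle, whatever the lens; pixels are square), "cx", "cy" (the principal point, pixels), "k1" (the pictures are not rectified: a ray, as slopes to the right and down, at radius r is drawn at 1 + k1 r^2 times it, then the intrinsics apply), "extrinsics" (4x4, takes a point from world to camera coordinates). Camera axes: x right, y down, z forward; pixel columns grow to the right and rows downward; lengths in m; the calibration is good to about 2 mm. A picture is of the moment at which its call begins. There is no depth.
A pose or a line that the arm cannot do raises env.Unreachable and nothing moves.
- env.close_job(): hands the job in; it is judged then, once.
Trained networks look in a picture, given as the dict that the camera call returned (one of the last four; its "shot" number tells which), for a name from the list of things; names that differ only in an ending like _2 or _b are one class to them, and where a whole thing is asked for, a point or a joint stands for the part that bears it (a point fixed in the world has none). Each returns a list of dicts, best first, with "confidence" (0 to 1); they miss things now and then, are a little off and sometimes report something else, mostly with a low value. They report only what shows in the picture. A call takes as long as a camera call.
- env.spot_in(target, picture): "extent" ([left, top, right, bottom] in pixels, round what is visible of it).
- env.place_of(target, picture): "centre" ([row, column] in pixels: a listed point, or the origin of a listed thing).
Readings, each from a call of its own:
- env.read_time_s(): time.
- env.read_q(): joint angles.
- env.read_qd(): joint speeds.
- env.read_effort(): joint torques, N m.
- env.read_tcp_pos(): TCP position.
- env.read_orientation(): TCP orientation.
- env.read_contact_force(): force on the tool from outside, world axes, zero at the start.
- env.read_ft_torque(): the same for the moment, N m.
- env.read_gripper_width(): finger opening in m.
- env.read_grasp_force(): force on a finger pad.
Only numpy, scipy, OpenCV 4.12 (cv2) and the standard library are available. Lean on these libraries where they do the work, as an engineer would, in place of code of your own. Each camera call takes 0.05 s, during which the arm holds its last target. There are 200 camera calls.

### The job

Lay the red spirit level lengthwise on the blue strip at the middle of the aluminium stage and press it down until the springy stage sits firmly on its stop, holding it there for a second to see the true reading. Then turn the orange levelling foot until the bubble comes to rest between the two black lines while the level is pressed down (the reading counts only then), and finish with the robot still pressing the level down on the stage, bubble centred. Leave the other things on the bench where they are.

Things in the scene. Friction and masses are not known exactly. Their poses are not given: they have to be found in the camera images.
- level: loose red spirit level, a bar 260 x 30 x 44 mm (x, y, z), about 0.35 kg, black end caps. Origin: centre of its underside; x along it, z up. Grip it across its 30 mm width at the middle. A white vial 90 mm long lies on top of its +x half, centred 75 mm from the middle, reaching 11 mm above the bar with its bubble. It may lie either way round on the stage.
- level_pad (a point): where to press: middle of the top of the level's black rubber press pad, 40 x 24 mm, 48 mm above the level's underside at its middle; axes as the level's
- bubble (a joint): where the green bubble (18 mm long) stands in the level's vial: 0 in the middle, 0.01 for every 3 mm towards the level's +x end (the end with the vial), stops at +-0.107 (32 mm). It runs to the higher end, 12 mm per 0.01 rad of slope, and settles in about 1 s. Between the two black lines is within 6 mm, that is +-0.02.
- deck: aluminium deck of the levelling stage, 140 x 300 x 10 mm, hinged along its short edge away from the foot. Origin: on the hinge axis, 35 mm above the bench and 15 mm below the deck's top face; y runs along the deck from the hinge to the free end near the foot, z up.
- deck_mid (a point): middle of the deck's top face, about 50 mm above the bench (up to about 10 mm off this as it tilts); axes as the deck's. A painted blue strip 50 x 290 mm runs along y through it.
- stage (a joint): spring lift of the deck in rad: springs hold the free end up at 0.038; 0 when the deck is pressed down on its stop. With the level lying there, about 4 to 10 N more on its middle brings it down, and from there on it is stiff.
- foot (a joint): angle in rad of the orange levelling foot, 0 to 6, growing clockwise from above. Clockwise raises the deck's free end: 1 rad tilts it 0.012 rad and moves the bubble about 15 mm towards that end. It stays where left; friction 0.12 N m. The level setting differs each time (uneven bench); at the start the pressed deck's free end is too low, by 0.9 to 2.2 rad of the foot.
- foot_grip (a point): grip point of the foot: on its upright axis, 205 mm from the deck's middle along the deck's y, 82 mm above the bench. The grip is an upright orange bar 42 mm long, 14 mm wide, 32 mm tall, its top 7 mm above this point, on a disc of 44 mm diameter whose top is 23 mm below this point and a 60 mm pillar; axes turn with the foot, x runs along the bar.
- meter: bystander: yellow multimeter 190 x 90 x 45 mm lying flat; origin under its centre
- spool: bystander: blue solder spool, 60 mm diameter, 40 mm high; origin under its centre
- bottle: bystander: white flux bottle, 44 mm diameter, 120 mm high; origin under its centre
- driver: bystander: screwdriver with red handle, 200 mm long, lying along its x, 26 mm high; origin under its middle
- cup: bystander: white ceramic cup, 80 mm diameter, 100 mm high; origin under its centre
- jar: bystander: amber jar with steel lid, 60 mm diameter, 60 mm high; origin under its centre

How it is judged:
By the outcome, as a careful person would: the job done as asked, in the order asked, and still so for the second after the job is handed in, while the arm keeps its last pose, push and grip.
It also fails if it takes over 72 s, if anything falls off the work surface, if the arm or the gripper's body presses on something with over 40 N, if the wrist force passes 120 N, or if a joint passes its speed limit or range.

## Working session

There is one attempt and no reset: what is moved stays moved. The work goes in short steps, each a Python script; the robot and the scene stay as the last script left them, time stands still between calls to the robot, and variables do not carry over. Pictures are saved under pics/ and viewed, at most 10 in all, crops included, and the job is handed in when it is done.

```bash
mkdir -p pics; cat > h.py <<'E'
import numpy as np, cv2
from plant import env
from scipy.spatial.transform import Rotation as R
def K(p):
    f=p["img"].shape[0]/2/np.tan(np.radians(p["fovy"])/2)
    return np.array([[f,0,p["cx"]],[0,f,p["cy"]],[0,0,1.]]), np.array([p["k1"],0,0,0.])
def ray(p,rc):
    k,d=K(p); E=np.array(p["extrinsics"])
    u=cv2.undistortPoints(np.array([[[rc[1],rc[0]]]],float),k,d)[0,0]
    return -E[:3,:3].T@E[:3,3], E[:3,:3].T@np.array([u[0],u[1],1])
def at(p,rc,z):
    o,v=ray(p,rc); return o+v*(z-o[2])/v[2]
def proj(p,X):
    k,d=K(p); E=np.array(p["extrinsics"])
    return cv2.projectPoints(np.array(X,float).reshape(-1,1,3),cv2.Rodrigues(E[:3,:3])[0],E[:3,3],k,d)[0][:,0]
def save(p,n,crop=None,s=1):
    i=p["img"][:,:,::-1]
    if crop: i=i[crop[1]:crop[3],crop[0]:crop[2]]
    cv2.imwrite("pics/"+n,cv2.resize(i,None,fx=s,fy=s,interpolation=cv2.INTER_CUBIC))
def down(a): # tool down, tool y (closing) at world angle a
    y=np.array([np.cos(a),np.sin(a),0]); z=np.array([0,0,-1.]); x=np.cross(y,z)
    return R.from_matrix(np.c_[x,y,z]).as_quat()
E
python3 - <<'E'
from h import *
Z=dict(level=0,level_pad=.048,deck=.035,deck_mid=.058,foot_grip=.082,meter=0,spool=0,bottle=0,driver=0,cup=0,jar=0,bubble=.05)
for c in("top","scene"):
    p=env.camera(c); save(p,c+"0.png",s=1.5); print(c,p["fovy"],np.round(ray(p,(192,256))[0],2))
    for n,z in Z.items():
        for fn in("place_of",):
            for r in getattr(env,fn)(n,p)[:2]: print(n,np.round(r["centre"],1),round(r["confidence"],2),np.round(at(p,r["centre"],z),3))
print(env.read_time_s())
E
```

```text
top 47.48541579345796 [ 0.44 -0.02  1.47]
level [233.2 336.8] 0.78 [ 0.476 -0.298  0.   ]
level_pad [224.9 336.5] 0.92 [ 0.502 -0.288  0.048]
level_pad [146.7 186.2] 0.48 [0.75  0.21  0.048]
deck [204.9 260.5] 0.77 [ 0.563 -0.039  0.035]
deck [236.1 404.3] 0.62 [ 0.471 -0.513  0.035]
deck_mid [204.8 215.9] 0.66 [0.559 0.106 0.058]
foot_grip [199.5 152. ] 0.68 [0.569 0.307 0.082]
meter [162.  306.2] 0.86 [ 0.717 -0.193  0.   ]
meter [188.5 102.6] 0.33 [0.61  0.492 0.   ]
spool [141.8 260.2] 0.69 [ 0.784 -0.034  0.   ]
bottle [188.3 102.8] 0.63 [0.611 0.491 0.   ]
driver [263.2 236. ] 0.64 [0.37  0.038 0.   ]
cup [144.4 185.9] 0.97 [0.768 0.219 0.   ]
jar [238.7 407.8] 0.76 [ 0.463 -0.536  0.   ]Traceback (most recent call last):
  File "<stdin>", line 7, in <module>
ValueError: it knows: bottle, cup, deck, deck_mid, driver, foot_grip, jar, level, level_pad, meter, spool
```

View pics/top0.png

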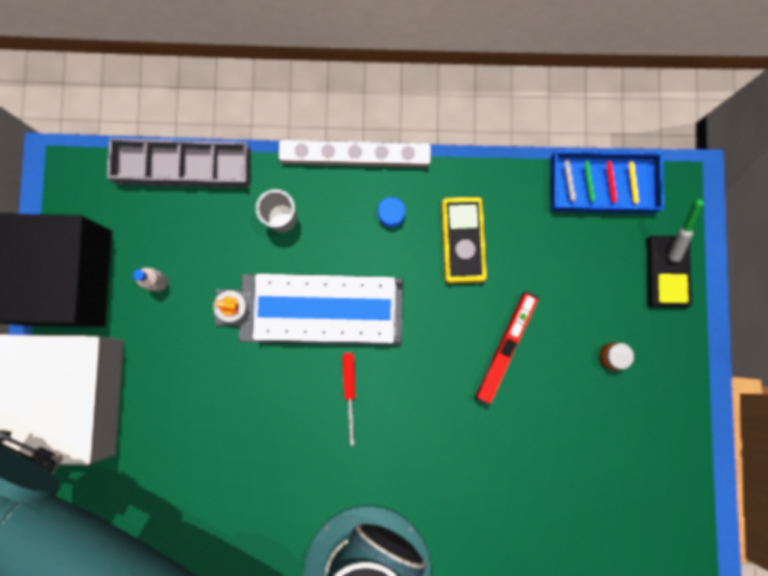

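The level lies at about (508,348) in the 1.5x picture with its vial end up and to the right. The deck is centred near (325,308), with the foot on its left at (228,306). I'll look at the scene camera next.

```bash
python3 - <<'E'
from h import *
Z=dict(level=0,level_pad=.048,deck=.035,deck_mid=.055,foot_grip=.082)
p=env.camera("scene"); save(p,"scene0.png",s=1.5); print(p["fovy"],np.round(ray(p,(192,256))[0],2))
t=env.camera("top"); save(t,"foot0.png",crop=(120,150,300,260),s=4.4)
for n,z in Z.items():
    a=env.place_of(n,p)[:1]; b=env.place_of(n,t)[:1]
    for q,l in((p,a),(t,b)):
        for r in l: print(n,np.round(r["centre"],1),round(r["confidence"],2),np.round(at(q,r["centre"],z),3))
    if a and b:
        o1,v1=ray(p,a[0]["centre"]); o2,v2=ray(t,b[0]["centre"])
        s=np.linalg.lstsq(np.c_[v1,-v2],o2-o1,rcond=None)[0]; x,y=o1+v1*s[0],o2+v2*s[1]; print("  tri",np.round((x+y)/2,3),"gap",round(np.linalg.norm(x-y),4))
# colour blobs in top view
hsv=cv2.cvtColor(t["img"],cv2.COLOR_RGB2HSV)
def blob(lo,hi,box):
    m=cv2.inRange(hsv,lo,hi); k=np.zeros_like(m); l,tt,r,b=box; k[tt:b,l:r]=m[tt:b,l:r]
    pts=np.argwhere(k)[:,::-1].astype(np.float32); return cv2.minAreaRect(pts),len(pts)
for n,lo,hi,box,z in(("strip",(100,120,80),(125,255,255),(165,190,268,222),.055),("bar",(8,150,120),(22,255,255),(135,185,170,225),.089),("level",(0,150,80),(7,255,255),(300,185,370,275),.044)):
    rc,N=blob(lo,hi,box); c=cv2.boxPoints(rc); w=np.array([at(t,q[::-1],z) for q in c])
    e1,e2=w[1]-w[0],w[2]-w[1]; e=e1 if np.linalg.norm(e1)>np.linalg.norm(e2) else e2
    print(n,N,rc,np.round(w.mean(0),4),"len",np.round([np.linalg.norm(e1),np.linalg.norm(e2)],3),"ang",round(np.degrees(np.arctan2(e[1],e[0])),1))
E
```

```text
49.44631295890241 [1.31 1.05 1.24]
level [187.1 237. ] 0.75 [ 0.48  -0.299  0.   ]
level [236.5 339.6] 0.63 [ 0.465 -0.308  0.   ]
  tri [ 0.468 -0.313 -0.015] gap 0.0066
level_pad [181.5 233.6] 0.92 [ 0.503 -0.292  0.048]
level_pad [226.6 333.4] 0.59 [ 0.496 -0.278  0.048]
  tri [ 0.501 -0.281  0.052] gap 0.0135
deck [216.  253.1] 0.85 [ 0.553 -0.051  0.035]
deck [205.7 262.1] 0.76 [ 0.561 -0.045  0.035]
  tri [ 0.559 -0.044  0.043] gap 0.0015
deck_mid [236.3 276.2] 0.93 [0.556 0.119 0.055]
deck_mid [206.6 215.4] 0.69 [0.553 0.107 0.055]
  tri [0.552 0.11  0.045] gap 0.0047
foot_grip [261.5 303.9] 0.52 [0.566 0.302 0.082]
foot_grip [201.6 150.4] 0.58 [0.562 0.311 0.082]
  tri [0.565 0.308 0.086] gap 0.0084
strip 1193 ((215.52200317382812, 204.9004364013672), (87.2225570678711, 13.617276191711426), 1.1457626819610596) [0.5585 0.1068 0.055 ] len [0.044 0.283] ang -89.9
bar 105 ((152.25, 203.75001525878906), (11.31370735168457, 10.60660171508789), 45.0) [0.5552 0.3035 0.089 ] len [0.033 0.036] ang -133.4
level 543 ((337.5325622558594, 231.74368286132812), (10.649690628051758, 77.19869995117188), 24.590118408203125) [ 0.481  -0.2927  0.044 ] len [0.253 0.035] ang -24.5
```

View pics/scene0.png

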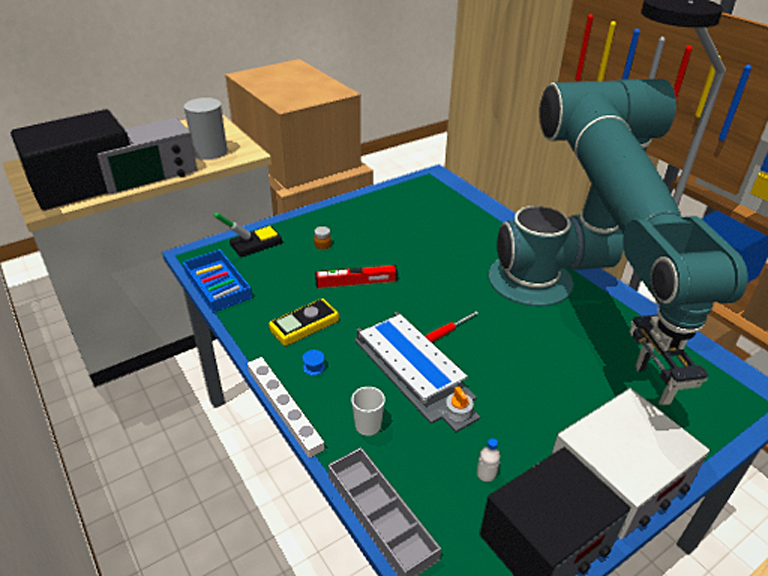

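View pics/foot0.png

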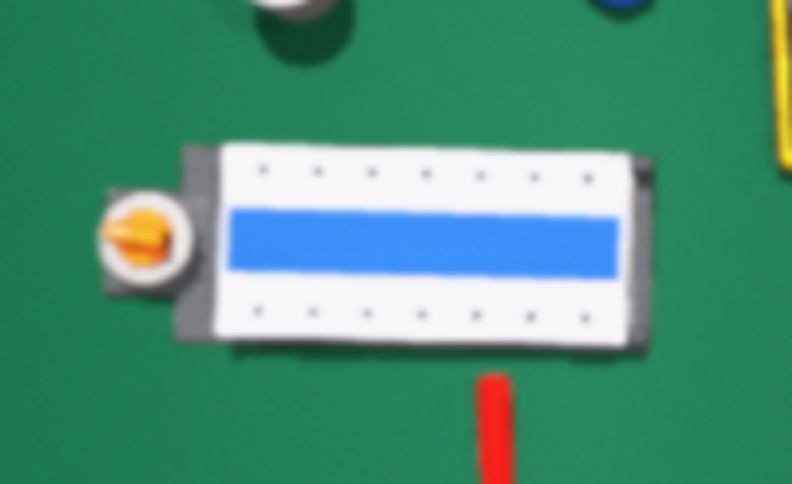

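The scene view shows the level's pad at about (352,277)/1.5 with the vial on its left half. The foot bar is at (459,397)/1.5, and in the top crop the bar runs roughly left to right. The networks' pad row is a few pixels off the picture, so I'll measure the pad and the bar by colour.

```bash
python3 - <<'E'
from h import *
from scipy.optimize import minimize
S=env.camera("scene"); T=env.camera("top")
save(S,"sc1.png",crop=(280,235,330,290),s=10)
# dark pad
for p,box,nm in((T,(325,215,352,250),"top"),(S,(222,172,250,195),"sc")):
    l,t,r,b=box; i=p["img"].astype(int)[t:b,l:r]
    m=(i.max(2)<70).astype(np.uint8); n,lab,st,ce=cv2.connectedComponentsWithStats(m)
    for k in range(1,n):
        if st[k,4]>3:
            c=ce[k]+[l,t]; print(nm,st[k,4],c,np.round(at(p,c[::-1],.048),4))
# bar fit: orange silhouettes in both views
def mask(p,box):
    h=cv2.cvtColor(p["img"],cv2.COLOR_RGB2HSV); m=cv2.inRange(h,(8,140,90),(24,255,255)); k=np.zeros_like(m); l,t,r,b=box; k[t:b,l:r]=m[t:b,l:r]; return k>0
M=[(S,mask(S,(285,245,325,285))),(T,mask(T,(135,185,172,225)))]
print([m.sum() for _,m in M])
def sil(p,x,y,a):
    c,s=np.cos(a),np.sin(a); P=[(x+c*u-s*v,y+s*u+c*v,z) for u in(-.021,.021) for v in(-.007,.007) for z in(.057,.089)]
    q=proj(p,P); h=cv2.convexHull((q*8).astype(np.float32)).astype(np.int32)
    k=np.zeros((384*1,512),np.uint8); cv2.fillConvexPoly(k,h,1,shift=3); return k>0
def cost(v): return sum((sil(p,*v)^m).sum() for p,m in M)
res=[]
for a in np.radians(np.arange(0,180,6)):
    for x in np.arange(.545,.577,.004):
        for y in np.arange(.298,.322,.004): res.append((cost((x,y,a)),x,y,np.degrees(a)))
res.sort(); print(*[np.round(r,3) for r in res[:10]],sep="\n")
E
```

```text
top 45 [338.57777778 231.46666667] [ 0.4807 -0.2949  0.048 ]
sc 4 [227.5 179. ] [ 0.517  -0.3241  0.048 ]
sc 23 [237.30434783 179.95652174] [ 0.482  -0.2924  0.048 ]
[np.int64(113), np.int64(110)]
[113.      0.561   0.31   30.   ]
[115.      0.561   0.31   60.   ]
[116.      0.561   0.314  72.   ]
[117.      0.561   0.31   18.   ]
[119.      0.561   0.31    6.   ]
[119.      0.561   0.31   24.   ]
[119.      0.561   0.31   36.   ]
[120.      0.561   0.306  18.   ]
[120.      0.561   0.306  30.   ]
[121.      0.561   0.306  24.   ]
```

View pics/sc1.png

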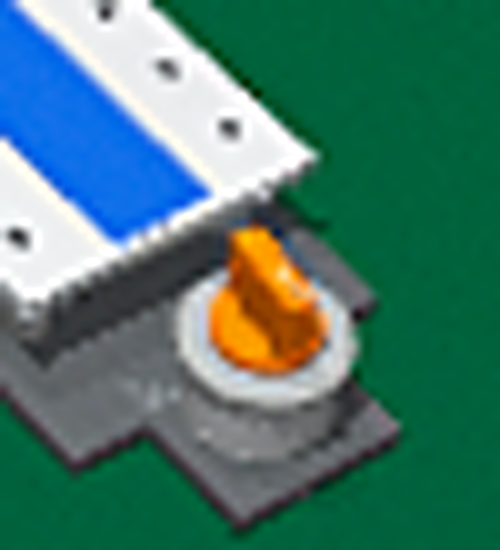

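The scene crop shows an orange bar standing on an orange disc. The bar's top edge runs from about (245,232) to (305,300), roughly along the deck. I'll refit with the disc included, then pick up the level.

```bash
cat > foot.py <<'E'
from h import *
def mask(p,box):
    h=cv2.cvtColor(p["img"],cv2.COLOR_RGB2HSV); m=cv2.inRange(h,(8,140,70),(24,255,255)); k=np.zeros_like(m); l,t,r,b=box; k[t:b,l:r]=m[t:b,l:r]; return k>0
def sil(p,x,y,a):
    c,s=np.cos(a),np.sin(a); k=np.zeros((384,512),np.uint8)
    P=[(x+c*u-s*v,y+s*u+c*v,z) for u in(-.021,.021) for v in(-.007,.007) for z in(.059,.089)]
    t=np.linspace(0,6.28,40); D=[(x+.022*np.cos(q),y+.022*np.sin(q),z) for q in t for z in(.053,.059)]
    for pts in(P,D):
        h=cv2.convexHull((proj(p,pts)*16).astype(np.float32)).astype(np.int32); cv2.fillConvexPoly(k,h,1,shift=4)
    return k>0
def fit(S,T):
    M=[(p,mask(p,b)) for p,b in((S,(285,245,325,285)),(T,(135,185,172,225))) if p is not None]
    res=sorted((sum((sil(p,x,y,np.radians(a))^m).sum() for p,m in M),x,y,a) for a in range(0,180,5) for x in np.arange(.548,.573,.003) for y in np.arange(.301,.322,.003))
    return res
E
python3 - <<'E'
from foot import *
S=env.camera("scene"); T=env.camera("top")
print(*[np.round(r,3) for r in fit(S,T)[:8]],sep="\n")
print("scene only",*[np.round(r,3) for r in fit(S,None)[:5]],sep="\n")
a,b=at(S,(258.2,304.5),.089),at(S,(265,310.5),.089); print(a,b,np.degrees(np.arctan2(*(b-a)[1::-1])))
# level pick, level axis angle -24.5 deg
th=np.radians(-24.5); best=None
for cl in(th+np.pi/2,th-np.pi/2):
    q1=env.ik([.481,-.294,.15],down(cl)); q2=env.ik([.558,.108,.2],down(cl+np.radians(114.5)))
    print(cl,None if q1 is None else np.round(q1,2),None if q2 is None else np.round(q2,2))
E
```

```text
[112.      0.56    0.313  70.   ]
[112.      0.56    0.313  75.   ]
[112.      0.56    0.313  80.   ]
[112.      0.563   0.31   60.   ]
[113.      0.56    0.307  80.   ]
[113.      0.56    0.313  90.   ]
[113.      0.563   0.31   55.   ]
[114.      0.557   0.307  65.   ]
scene only
[33.     0.557  0.307 65.   ]
[35.     0.557  0.307 70.   ]
[35.     0.557  0.31  75.   ]
[35.     0.56   0.313 75.   ]
[35.     0.56   0.313 80.   ]
[0.55849143 0.29561681 0.089     ] [0.56131309 0.33338363 0.089     ] 85.7272173122268
1.1431906600562858 [-0.59 -0.1   1.77 -0.    1.47 -1.74] None
-1.9984019935335073 [-0.59 -0.1   1.77 -0.    1.47  1.4 ] [ 0.15 -0.11  1.7  -0.    1.55  0.15]
```

```bash
python3 - <<'E'
from h import *
q=down(-1.9984)
env.goto([.481,-.294,.16],q); env.line_to([.481,-.294,.014],rate=.12)
print(env.read_contact_force())
env.move_gripper(0.02); print(env.read_gripper_width(),env.read_grasp_force())
env.line_to([.481,-.294,.2],rate=.15)
print(env.read_gripper_width(),env.read_contact_force())
env.goto([.558,.107,.2],down(0)); print(np.round(env.read_q(),2),env.read_time_s())
S=env.camera("scene"); save(S,"hold.png",crop=(180,90,400,300),s=2.7)
E
```

```text
[-0.63066191 -0.1658826  -0.11233994]
0.029560168801658952 29.998277127742767
0.02985015272854523 [-0.08240791  0.25075306 -3.39128127]
[ 0.14 -0.11  1.7  -0.    1.55  0.15] 9.925
```

View pics/hold.png

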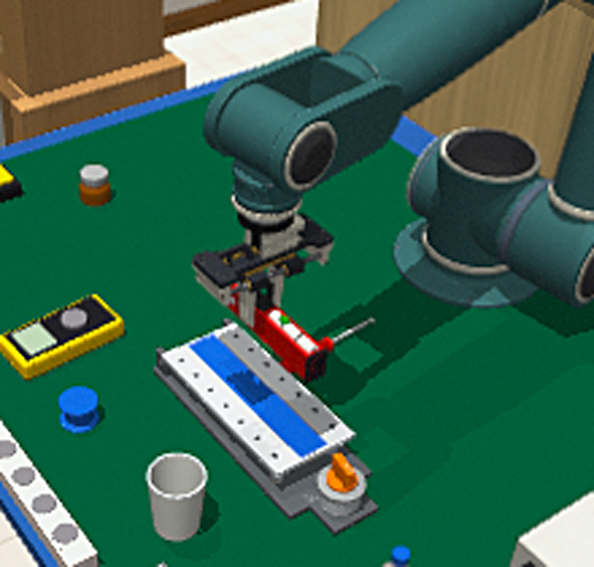

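The level is held squarely over the strip, with its vial end (about (290,330) in the crop) towards the foot. Now I'll place it and press.

```bash
python3 - <<'E'
from h import *
env.line_to([.558,.107,.085],rate=.15)
print(env.line_to([.558,.107,.05],rate=.03,until_force=3.0),env.read_tcp_pos(),env.read_contact_force())
env.move_gripper(.075)
env.line_to([.558,.107,.15],rate=.15); 
env.move_gripper(0.0); print("w",env.read_gripper_width())
env.line_to([.558,.107,.115],rate=.15)
for F in(3,6,10):
    print(F,env.line_to([.558,.107,.085],rate=.02,until_force=F),env.read_tcp_pos(),env.read_contact_force())
env.wait(1.5)
print(env.read_time_s(),env.read_tcp_pos(),env.read_contact_force())
S=env.camera("scene"); save(S,"pressS.png",crop=(230,190,330,280),s=6)
T=env.camera("top"); save(T,"pressT.png",crop=(130,160,270,250),s=5)
E
```

```text
True [0.55749355 0.1068533  0.06609394] [ 0.44243711 -1.54695292  1.17763857]
w 0.0006007106626708382
3 True [0.55780687 0.10717431 0.10023593] [0.32170592 0.24124164 3.14463226]
6 True [0.55803528 0.10760079 0.09773818] [-0.4439902  -0.54156247  4.10011854]
10 True [0.55876239 0.10824495 0.09506751] [-0.25996949 -0.03095478  7.94424498]
17.8083 [0.55870199 0.10822839 0.09511588] [0.16392134 0.47000174 6.77767419]
```

View pics/pressS.png

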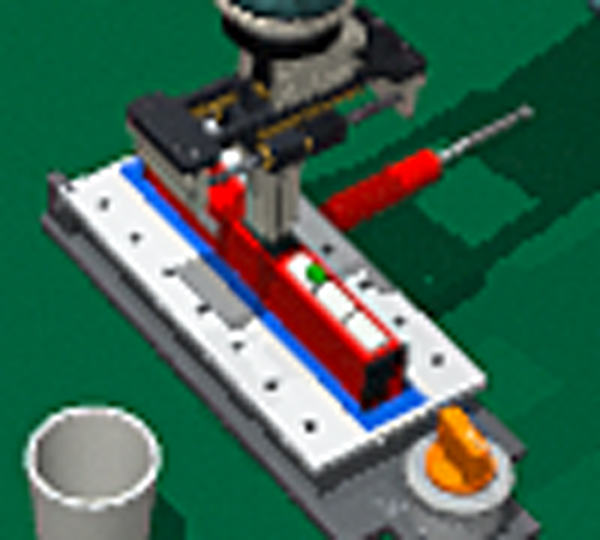

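View pics/pressT.png

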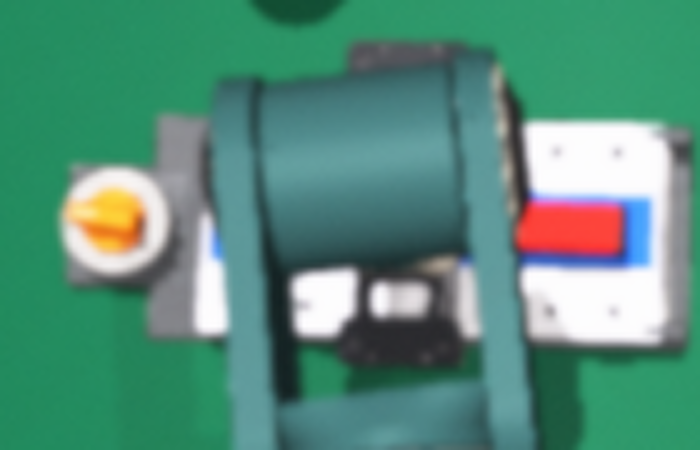

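In the scene crop the bubble sits at (316,272), and the black lines at about (325,290) and (355,318). So the bubble is towards the hinge, as expected with the free end too low. The top view is blocked by the arm. I'll press more firmly and take profiles along the vial.

```bash
cat > bub.py <<'E'
from h import *
def prof(ztop,x=.5585,verbose=True):
    S=env.camera("scene"); i=S["img"].astype(np.float32)
    ys=np.arange(.11,.26,.001); acc=[]
    for dx in(-.003,0,.003):
        q=proj(S,[(x+dx,y,ztop) for y in ys]).astype(np.float32)
        acc.append(cv2.remap(i,q[:,0].reshape(1,-1),q[:,1].reshape(1,-1),cv2.INTER_LINEAR)[0])
    a=np.mean(acc,0); g=np.clip(a[:,1]-np.maximum(a[:,0],a[:,2])-10,0,None)
    # robust green centroid in a pixel window, mapped to plane
    I=i[215:270,265:315]; G=np.clip(I[...,1]-np.maximum(I[...,0],I[...,2])-25,0,None)
    m=np.zeros((384,512),np.uint8); h=cv2.convexHull(proj(S,[(x+u,y,ztop) for u in(-.008,.008) for y in(.135,.235)]).astype(np.float32)).astype(np.int32); cv2.fillConvexPoly(m,h,1)
    G=G*m[215:270,265:315]; r,c=np.mgrid[215:270,265:315]
    rc=((G*r).sum()/G.sum(),(G*c).sum()/G.sum()); b=at(S,rc,ztop)
    w=a.min(1); white=w>110; yw=ys[white|(g>20)]
    if verbose:
        for k in range(0,len(ys),3): print(round(ys[k],3),a[k].astype(int),int(g[k]))
    print("bubble profile y",(g*ys).sum()/g.sum(),"centroid",np.round(b,4),"vial ends",yw.min(),yw.max())
    return S
E
python3 - <<'E'
from bub import *
p=env.read_tcp_pos()
for z in(.0935,.092,.0905,.089):
    r=env.line_to([.558,.107,z],rate=.02,until_force=12); env.wait(.1); print(r,z,np.round(env.read_tcp_pos(),5),np.round(env.read_contact_force(),1))
    if env.read_contact_force()[2]>18: break
env.wait(1.2); print(np.round(env.read_contact_force(),1),env.read_time_s())
prof(env.read_tcp_pos()[2]+.007)
E
```

```text
False 0.0935 [0.55866 0.10783 0.09489] [-0.3  6.6 12.7]
False 0.092 [0.55915 0.108   0.09433] [-0.5  8.8 18.7]
[-1.1  6.9 19.2] 19.8083
0.11 [107 104  94] 0
0.113 [90 87 80] 0
0.116 [84 82 75] 0
0.119 [80 78 72] 0
0.122 [62 62 58] 0
0.125 [42 44 43] 0
0.128 [31 35 36] 0
0.131 [26 31 32] 0
0.134 [39 29 29] 0
0.137 [77 26 26] 0
0.14 [134  47  46] 0
0.143 [175  84  85] 0
0.146 [157  86  83] 0
0.149 [112 118  62] 0
0.152 [ 89 128  36] 28
0.155 [ 85 129  29] 33
0.158 [ 83 130  28] 37
0.161 [ 92 122  29] 19
0.164 [123 108  28] 0
0.167 [176  86  55] 0
0.17 [188  84  82] 0
0.173 [185  80  79] 0
0.176 [180 104 100] 0
0.179 [210 107 102] 0
0.182 [227 119 114] 0
0.185 [228 115 111] 0
0.188 [222 122 117] 0
0.191 [223 112 106] 0
0.194 [224 122 117] 0
0.197 [226 124 120] 0
0.2 [221 115 112] 0
0.203 [207 101  98] 0
0.206 [202 105 103] 0
0.209 [203 133 131] 0
0.212 [222 130 126] 0
0.215 [224 114 110] 0
0.218 [228 118 114] 0
0.221 [223 117 112] 0
0.224 [226 116 111] 0
0.227 [223 120 116] 0
0.23 [228 119 116] 0
0.233 [222 122 118] 0
0.236 [226  95  91] 0
0.239 [222  85  85] 0
0.242 [175  71  72] 0
0.245 [103  74  77] 0
0.248 [74 72 74] 0
0.251 [113 117 118] 0
0.254 [176 179 180] 0
0.257 [221 223 224] 0
0.26 [238 241 241] 0
bubble profile y 0.1557131128481505 centroid [0.5633 0.1582 0.1013] vial ends 0.15000000000000002 0.2600000000000001
```

The force rises steeply with almost no motion, so the deck is on its stop, pressed at 19 N. The sampling line was off to one side of the vial, so I'll shift it to x=0.564.

```bash
python3 - <<'E'
from bub import *
S=env.camera("scene"); i=S["img"].astype(np.float32); ys=np.arange(.125,.245,.003); z=env.read_tcp_pos()[2]+.007
for x in(.560,.563,.566,.569):
    q=proj(S,[(x,y,z) for y in ys]).astype(np.float32)
    a=cv2.remap(i,q[:,0].reshape(1,-1),q[:,1].reshape(1,-1),cv2.INTER_LINEAR)[0]
    print(x,a[:,2].astype(int).tolist()); print("  G-R",(a[:,1]-a[:,0]).astype(int).tolist())
save(S,"vial.png",crop=(270,220,305,255),s=16)
E
```

```text
0.56 [29, 22, 14, 15, 5, 48, 89, 97, 58, 1, 8, 0, 8, 1, 55, 94, 104, 122, 129, 124, 123, 123, 118, 126, 131, 116, 77, 94, 130, 119, 54, 91, 61, 88, 69, 91, 64, 55, 26, 32]
  G-R [0, 3, 7, -13, -49, -77, -93, -58, 43, 135, 103, 125, 87, 59, -35, -98, -94, -53, -65, -95, -99, -98, -99, -99, -94, -106, -122, -96, -64, -98, -164, -131, -157, -134, -154, -135, -153, -167, -219, -150]
0.563 [25, 15, 14, 13, 12, 53, 136, 156, 138, 47, 4, 0, 0, 12, 73, 118, 136, 182, 200, 223, 203, 224, 201, 220, 208, 225, 154, 110, 152, 203, 179, 178, 173, 171, 178, 177, 170, 78, 34, 15]
  G-R [2, 3, 4, -8, -49, -79, -71, -22, 55, 125, 172, 161, 174, 136, 66, 5, -28, -13, -9, -5, -25, -6, -26, -11, -26, -13, -37, -31, -20, -12, -47, -47, -51, -53, -48, -52, -49, -119, -175, -157]
0.566 [36, 16, 18, 23, 14, 19, 115, 221, 200, 94, 30, 22, 3, 11, 31, 105, 97, 183, 241, 243, 243, 241, 242, 241, 245, 237, 176, 130, 186, 241, 237, 243, 235, 237, 237, 245, 213, 136, 57, 24]
  G-R [3, 6, 8, 5, -49, -108, -83, -23, 30, 102, 145, 143, 154, 147, 110, 38, 4, 0, 3, 5, 5, 4, 5, 4, 3, 2, -1, -3, 0, 5, 3, 3, 1, 3, 1, 1, 6, -17, -118, -122]
0.569 [47, 26, 18, 16, 8, 23, 88, 188, 243, 219, 136, 96, 79, 29, 89, 151, 159, 201, 250, 249, 246, 245, 245, 246, 248, 234, 190, 167, 212, 232, 221, 236, 245, 245, 247, 249, 238, 160, 54, 21]
  G-R [1, 7, 8, -12, -46, -106, -118, -59, -9, 23, 69, 75, 94, 125, 80, 25, 2, 4, 5, 6, 6, 6, 6, 6, 5, 3, 0, 1, 3, 5, 3, 4, 4, 6, 7, 8, 16, -20, -154, -152]
```

View pics/vial.png

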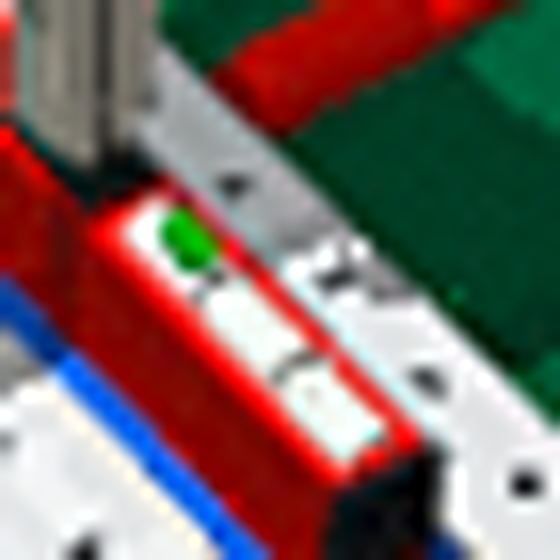

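The vial spans y of about 0.1435 to 0.2355, with the lines at 0.172 and 0.206, so its middle is at about 0.189. The bubble is at about 0.1605, which is −28.5 mm. That calls for about 1.9 rad clockwise, so I'll go to the foot.

```bash
python3 - <<'E'
from h import *
env.line_to([.558,.107,.16],rate=.15)
a=np.radians(78+90); f=[.559,.312]
q=env.ik(f+[.16],down(a)); print(np.round(q,2)); 
env.goto(f+[.16],down(a)); env.move_gripper(.05)
print(env.line_to(f+[.066],rate=.1,until_force=8),env.read_contact_force())
env.move_gripper(.008); print(env.read_gripper_width(),env.read_contact_force(),env.read_time_s())
if .011<env.read_gripper_width()<.018:
    t0=env.read_time_s()
    for k in range(1,5):
        env.goto(f+[.066],down(a-1.9*k/4)); print(k,np.round(env.read_contact_force(),1),np.round(env.read_ft_torque(),2),env.read_gripper_width(),np.round(env.read_q()[5],2))
    print(env.read_time_s()-t0)
E
```

```text
[ 0.47  0.06  1.59 -0.    1.49 -2.46]
False [-0.11176521  0.49673618  0.02023732]
0.013747255837418185 [-5.60917283 -0.08396097  2.88388329] 25.4333
1 [-0.7 -0.3  1. ] [0.02 0.15 0.03] 0.013886462183357188 -1.99
2 [ 3.1 -3.9  1.1] [-0.83 -0.54  0.03] 0.013909599876173089 -1.52
3 [ 3.4 -8.2  2. ] [-1.5  -0.5  -0.07] 0.013751104631118678 -1.04
4 [  2.3 -11.2   3.4] [-2.03 -0.12 -0.09] 0.01373631569983443 -0.57
2.1000000000000014
```

The grip held through the turn. Now release, go back and press again.

```bash
cat > press.py <<'E'
from bub import *
def press():
    env.goto([.559,.108,.16],down(0)) 
    env.move_gripper(0.0); env.line_to([.559,.108,.108],rate=.15)
    for z in np.arange(.1,.085,-.0015):
        env.line_to([.559,.108,z],rate=.03)
        F=env.read_contact_force()[2]
        if F>17: break
    env.wait(1.6); print("t",env.read_time_s(),np.round(env.read_tcp_pos(),4),"F",np.round(env.read_contact_force(),1))
def read(name,crop=(260,205,310,255)):
    S=env.camera("scene"); i=S["img"].astype(np.float32); ys=np.arange(.125,.245,.003); z=env.read_tcp_pos()[2]+.007
    for x in(.563,.566):
        q=proj(S,[(x,y,z) for y in ys]).astype(np.float32)
        a=cv2.remap(i,q[:,0].reshape(1,-1),q[:,1].reshape(1,-1),cv2.INTER_LINEAR)[0]
        g=np.clip(a[:,1]-np.maximum(a[:,0],a[:,2])-15,0,None); g[:5]=0
        print(x,a[:,2].astype(int).tolist(),"\n bubble y",round((g*ys).sum()/g.sum(),4))
    save(S,name,crop=crop,s=11)
E
python3 - <<'E'
from press import *
env.move_gripper(.036); env.line_to([.559,.312,.16],rate=.15)
press(); read("vial2.png")
E
```

```text
t 33.75 [0.5604 0.1087 0.0982] F [-1.1  5.9 18.4]
0.563 [37, 26, 16, 3, 5, 43, 146, 230, 248, 241, 245, 241, 248, 227, 172, 161, 219, 225, 146, 53, 7, 0, 2, 56, 144, 133, 164, 246, 240, 245, 236, 243, 238, 246, 239, 211, 130, 44, 20, 26] 
 bubble y 0.1876
0.566 [40, 29, 22, 7, 1, 43, 166, 250, 250, 246, 243, 244, 246, 248, 207, 155, 175, 219, 197, 108, 9, 30, 12, 111, 241, 184, 146, 205, 247, 247, 243, 243, 244, 246, 251, 228, 146, 62, 27, 23] 
 bubble y 0.188
```

View pics/vial2.png

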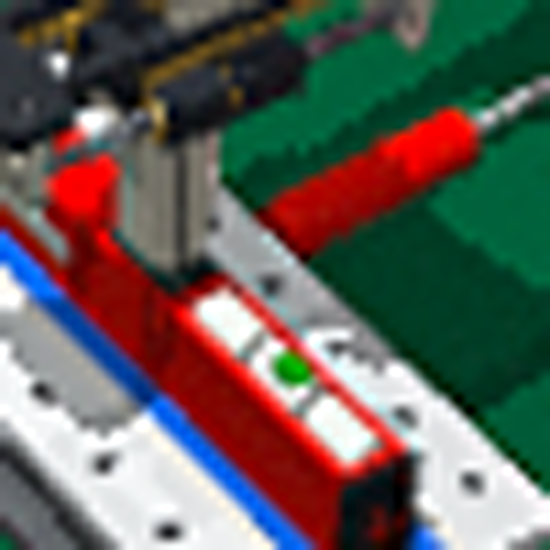

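The bubble (292,367) now lies between the lines at (252,345) and (312,402), about 1 to 5 mm towards the foot depending on parallax. To calibrate that bias, I'll lift off: the bubble must then run to its known +32 mm stop, and I can read it with the same code.

```bash
cat > cal.py <<'E'
from h import *
def meas(z0,tilt,x0=.5585):
    S=env.camera("scene"); i=S["img"].astype(np.float32); ys=np.arange(.13,.25,.0005); out=[]
    for x in(.562,.564,.566,.568):
        q=proj(S,[(x,y,z0+tilt*(y-.11)) for y in ys]).astype(np.float32)
        a=cv2.remap(i,q[:,0].reshape(1,-1),q[:,1].reshape(1,-1),cv2.INTER_CUBIC)[0]
        g=np.clip(a[:,1]-np.maximum(a[:,0],a[:,2])-20,0,None); by=(g*ys).sum()/(g.sum()+1e-9)
        r=a[:,0].copy(); r[np.abs(ys-by)<.0]=255
        L=[]
        for lo,hi in((.163,.177),(.197,.211)):
            s=(ys>lo)&(ys<hi); w=np.clip(np.median(a[:,2])-a[s,2]-0*g[s],0,None)*(g[s]<1); L.append(round((w*ys[s]).sum()/(w.sum()+1e-9),4))
        wh=ys[(a[:,1]>125)]
        out.append((x,round(by,4),L,round(wh.min(),4),round(wh.max(),4)))
        print(out[-1])
    # green pixel centroid with all of the bubble, and its y on the plane
    m=np.zeros((384,512),np.uint8); h=cv2.convexHull(proj(S,[(x,y,z0+tilt*(y-.11)) for x in(.556,.574) for y in(.135,.24)]).astype(np.float32)).astype(np.int32); cv2.fillConvexPoly(m,h,1)
    G=np.clip(i[...,1]-np.maximum(i[...,0],i[...,2])-40,0,None)*m; r,c=np.mgrid[:384,:512]; rc=((G*r).sum()/G.sum(),(G*c).sum()/G.sum())
    print("green px",np.round(rc,2),"plane",np.round(at(S,rc,z0+tilt*.08),4),"vert-px dir y per px")
    return S
E
python3 - <<'E'
from cal import *
z=env.read_tcp_pos()[2]+.007; meas(z,.002)
env.line_to([.559,.108,.16],rate=.15); env.wait(1.0)
meas(z+.005,.036); print(env.read_time_s())
E
```

```text
(0.562, np.float64(0.1877), [np.float64(0.1683), np.float64(0.2004)], np.float64(0.1425), np.float64(0.2335))
(0.564, np.float64(0.1879), [np.float64(0.1697), np.float64(0.2017)], np.float64(0.1425), np.float64(0.2335))
(0.566, np.float64(0.1882), [np.float64(0.1706), np.float64(0.2028)], np.float64(0.142), np.float64(0.234))
(0.568, np.float64(0.1887), [np.float64(0.1711), np.float64(0.2033)], np.float64(0.142), np.float64(0.2345))
green px [238.11 286.12] plane [0.5626 0.1876 0.1054] vert-px dir y per px
(0.562, np.float64(0.2114), [np.float64(0.1637), np.float64(0.1988)], np.float64(0.1355), np.float64(0.228))
(0.564, np.float64(0.2119), [np.float64(0.1644), np.float64(0.1986)], np.float64(0.136), np.float64(0.2285))
(0.566, np.float64(0.2105), [np.float64(0.1658), np.float64(0.2036)], np.float64(0.1365), np.float64(0.2285))
(0.568, np.float64(0.0), [np.float64(0.1673), np.float64(0.2007)], np.float64(0.137), np.float64(0.229))
green px [239.61 291.01] plane [0.557  0.21   0.1131] vert-px dir y per px
35.4833
```

With the level raised, the bubble at its +32 mm stop reads about +29.5, a bias of about −2.5 mm. The pressed bubble is therefore really about +2.5 to +4 mm. That is inside the lines but off centre, so I'll turn the foot back 0.2 rad and press again.

```bash
python3 - <<'E'
from press import *
from cal import meas
a=np.radians(168)-1.9; f=[.559,.312]
env.goto(f+[.16],down(a)); env.move_gripper(.036)
print(env.line_to(f+[.066],rate=.12,until_force=8))
env.move_gripper(.008); print(env.read_gripper_width())
env.goto(f+[.066],down(a+.2)); print(np.round(env.read_ft_torque(),2),env.read_gripper_width())
env.move_gripper(.036); env.line_to(f+[.16],rate=.15)
press()
S=meas(env.read_tcp_pos()[2]+.007,.0); save(S,"final.png",crop=(250,195,310,255),s=9)
E
```

```text
False
0.013692135814985101
[-1.4   1.05  0.12] 0.013500773208658457
t 45.325 [0.5607 0.109  0.0974] F [-1.2  7.1 23.4]
(0.562, np.float64(0.1815), [np.float64(0.1703), np.float64(0.2021)], np.float64(0.142), np.float64(0.233))
(0.564, np.float64(0.1819), [np.float64(0.1709), np.float64(0.2025)], np.float64(0.142), np.float64(0.233))
(0.566, np.float64(0.1822), [np.float64(0.1712), np.float64(0.2025)], np.float64(0.142), np.float64(0.2335))
(0.568, np.float64(0.1823), [np.float64(0.1719), np.float64(0.2026)], np.float64(0.1425), np.float64(0.234))
green px [237.31 285.18] plane [0.5623 0.1814 0.1044] vert-px dir y per px
```

View pics/final.png

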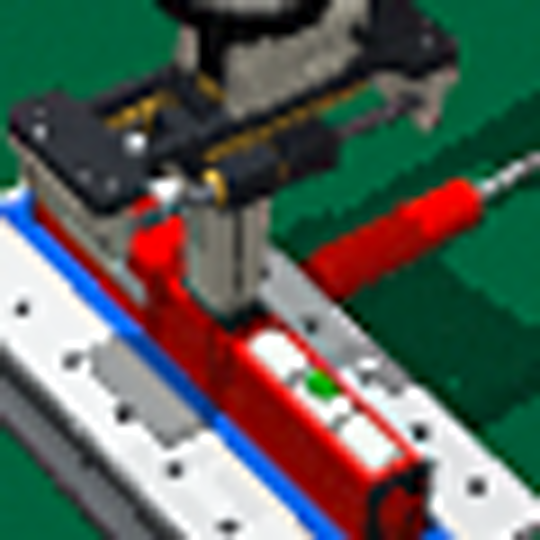

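The stage is pressed at 23 N, with the bubble at (321,384) between lines at about (295,378) and (348,409). It is close to centred. One more check from the sideways offset of bubble against vial, which gives the parallax directly.

```bash
python3 - <<'E'
from h import *
S=env.camera("scene"); i=S["img"].astype(np.float32); z=env.read_tcp_pos()[2]+.007; xs=np.arange(.545,.59,.0005)
def s(y): 
    q=proj(S,[(x,y,z) for x in xs]).astype(np.float32); return cv2.remap(i,q[:,0].reshape(1,-1),q[:,1].reshape(1,-1),cv2.INTER_LINEAR)[0]
for ys in(np.arange(.152,.165,.002),np.arange(.212,.225,.002)):
    a=np.mean([s(y) for y in ys],0); print(a[::4].astype(int).tolist())
    w=xs[a[:,2]>125]; print("white x",w.min(),w.max())
a=np.mean([s(y) for y in np.arange(.176,.189,.002)],0); g=np.clip(a[:,1]-np.maximum(a[:,0],a[:,2]),0,None); g[xs>.575]=0; print("bubble x",(g*xs).sum()/g.sum())
o,v=ray(S,(237,285)); print("view slope dx/dz,dy/dz",v[:2]/v[2],env.read_time_s(),np.round(env.read_contact_force(),1))
E
```

```text
[[132, 143, 144], [135, 148, 150], [153, 146, 148], [180, 121, 121], [199, 80, 77], [213, 65, 59], [225, 132, 124], [236, 209, 200], [244, 242, 235], [247, 250, 245], [247, 251, 246], [246, 250, 245], [243, 249, 244], [238, 240, 234], [232, 206, 198], [231, 151, 143], [235, 89, 82], [225, 39, 34], [194, 11, 9], [159, 2, 0], [135, 2, 0], [124, 3, 1], [117, 5, 3]]
white x 0.545 0.5754999999999967
[[194, 202, 203], [205, 218, 220], [217, 223, 225], [226, 186, 188], [228, 127, 127], [219, 90, 87], [218, 118, 112], [227, 188, 179], [236, 232, 224], [242, 246, 240], [244, 249, 243], [245, 249, 243], [243, 248, 243], [238, 243, 238], [232, 214, 208], [229, 159, 152], [235, 97, 90], [227, 45, 41], [198, 12, 10], [162, 1, 1], [136, 2, 0], [126, 6, 2], [124, 7, 2]]
white x 0.545 0.5754999999999967
bubble x 0.5631926181950024
view slope dx/dz,dy/dz [0.66360341 0.77258047] 45.425 [-0.8  6.7 23.5]
```

The sideways offset puts the parallax bias at about −4 mm, so the bubble is at about −2 mm, well inside ±6 mm. The stage is firmly on its stop, so I'll hand in.

```bash
python3 -c "
from plant import env
print(env.close_job())"
```

```text
the job is handed in; nothing more can be done
None
```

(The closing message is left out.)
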